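# Put the mixed-up objectives back in their colour-coded rack seats

### The arm

A 6-joint arm with a two-finger parallel gripper is mounted at the origin on a cart in front of the work surface, level with it; the furniture and walls round the work are solid. World frame = base frame: x ahead of the robot, y to its left, z up, the work surface at z = 0. Lengths are in m, angles in rad, forces in N, time in s.
With the tool pointing down it reaches from about 0.35 to 0.925 m from the base axis. Payload 6.4 kg.
Tool frame: the origin (TCP) lies at the very end of the fingers, on their centre line; the grasp point (between the pads) lies 19 mm behind it (r.grasp_offset is the distance from the TCP to the grasp point, in m); z points along the fingers, y is the line along which they close (so a half turn about z gives the same grasp; the last joint's range is limited). The gripper opens to 94 mm and grips with 3 to 60 N. Pads are 16 mm wide; open, the fingers measure 119 mm over their backs; the gripper's body (75 mm by 177 mm) begins 78 mm behind the grasp point.
Start: joints at [-1.507, 0.245, 1.558, -0, 1.339, -0.174], TCP at [0.153, -0.632, 0.205] pointing down, gripper open.
Joint ranges: [-3.13, 3.13], [-1.02, 2.26], [0.13, 2.54], [-0.95, 4.09], [0.21, 2.88], [-2.74, 2.74]. Speed limits (rad/s): [2.57, 2.57, 3.14, 3.14, 3.14, 3.14].

### API

Orientations are given as a 3x3 rotation matrix whose columns are the frame's x, y, z axes.
In Python, from station import sensors, eyes, job, nets, r gives the robot as it stands.
- The arm moves only by the tool send_rows, never from a script. Its argument "motion" is a list of rows, each an object with "xyz": the shift along the tool's x, y, z in m, a list of three; "rotation": the turn, a rotation vector about the tool's x, y, z in rad, a list of three; "jaw": the gripper command: -1 is shut, 1 is fully open, values between are in proportion. In form: [{"xyz": [x, y, z], "rotation": [wx, wy, wz], "jaw": jaw}, ...]. A call has 1 to 12 rows; each row is the pose to reach, as a shift and turn from the pose commanded when the call began, along the tool's axes at that moment; what a row does not reach only later rows make up. A row lasts 1/10 s, in which the tool goes at most 50 mm and 8.59 degrees, less where a joint would pass 70% of its speed; a pose out of reach is approached as far as the arm can. A call with a gripper value outside its range is refused whole. The fingers move at their own pace and stop on an object; the grip force is fixed at half the most. Time passes only in rows, so rows that repeat a pose let the fingers close. It gives the time, the measured TCP pose, the force, the opening and the grip force at its end, in the units of the state.
- sensors.read_state(): the state, without advancing time (a new reading comes with each control period).
- eyes.snapshot(name): name is "side" or "top"; returns a dict with "color" (420x560x3 uint8, red, green, blue), "camera_matrix" (3x3 intrinsics, pixels), "rvec" (rotation vector, rad) and "tvec" (3), from world to camera coordinates, as OpenCV has them. Camera axes: x right, y down, z forward; pixel columns grow to the right and rows downward; lengths in m; the calibration is good to about 2 mm. A picture is of the moment at which its call begins. There is no depth.
- job.finish_job(): hands the job in; it is judged then, once.
Trained networks look in the newest picture that a camera, given by its name, has taken for a name from the list of things; names that differ only in an ending like _2 or _b are one class to them, and where a whole thing is asked for, a point or a joint stands for the part that bears it (a point fixed in the world has none). Each returns a list of dicts, best first, with "conf" (0 to 1); they miss things now and then, are a little off and sometimes report something else, mostly with a low value. They report only what shows in the picture. A call takes as long as a camera call.
- nets.look_for(thing, camera): "xyz" ([x, y, z] in m, in the coordinates of the camera as it stood for that picture, good to about 4 mm: the middle of the surface that is visible of it).
- nets.outline_of(thing, camera): "pixels" (420x560 bool, what is visible of it).
- nets.mark_of(thing, camera): "xyz" ([x, y, z] in m, in the coordinates of the camera as it stood for that picture, good to about 4 mm: a listed point, or the origin of a listed thing).
The state is a dict: "clock": time; "joints": joint angles; "qvel": joint speeds; "effort": joint torques, N m; "ee_pos": TCP position; "orientation": TCP orientation; "force": force on the tool from outside, world axes, zero at the start; "ft_torque": the same for the moment, N m; "gripper_width": finger opening in m; "grasp_force": force on a finger pad.
Only numpy, scipy, OpenCV 4.12 (cv2) and the standard library are available. Lean on these libraries where they do the work, as an engineer would, in place of code of your own. Each camera call takes 0.05 s, during which the arm holds its last target. There are 200 camera calls.

### The job

After cleaning, the four microscope objectives were put back in the wrong seats of the objective rack. Swap them round until each stands in the seat whose collar has the colour of its own ring (red, yellow, blue, white); every coloured seat is taken, so park one objective in the spare black seat, or on a clear patch of bench, on the way. These are lenses: keep them upright and set them down rather than drop them, and leave the amber bottle behind the rack where it stands.

Things in the scene. Friction and masses are not known exactly. Their poses are not given: they have to be found in the camera images.
- objective_4: a short white microscope objective with a red ring (the low-power one); 30 mm high, 24 mm across at its widest. It stands upright on its thread, nose up; the barrel is full width from 13 to 18 mm above the foot, then tapers to the nose, where a red band repeats the ring's colour. Round, so it may be gripped from any side. Origin: centre of its underside; z axis up through the nose.
- objective_10: a white microscope objective of middle height with a yellow ring; 38 mm high, 26 mm across at its widest. It stands upright on its thread, nose up; the barrel is full width from 13 to 23 mm above the foot, then tapers to the nose, where a yellow band repeats the ring's colour. Round, so it may be gripped from any side. Origin: centre of its underside; z axis up through the nose.
- objective_40: the tallest white microscope objective, with a blue ring; 46 mm high, 29 mm across at its widest. It stands upright on its thread, nose up; the barrel is full width from 13 to 28 mm above the foot, then tapers to the nose, where a blue band repeats the ring's colour. Round, so it may be gripped from any side. Origin: centre of its underside; z axis up through the nose.
- objective_100: a tall white microscope objective with a white ring, so no colour shows on it; 43 mm high, 28 mm across at its widest. It stands upright on its thread, nose up; the barrel is full width from 13 to 26 mm above the foot, then tapers to the nose, where a white band repeats the ring's colour. Round, so it may be gripped from any side. Origin: centre of its underside; z axis up through the nose.
- seat_red: fixed black plastic cup with a red collar as its rim, 50 mm across, 12 mm high, in the objective rack. Bore 36 mm across, 8 mm deep; flat floor 4 mm and rim 12 mm above the origin. Origin: centre of its underside, 6 mm above the bench; x axis across the row of seats, y along it. The five seats stand in one straight row, 64 mm apart, in any order.
- seat_yellow: fixed black plastic cup with a yellow collar as its rim, 50 mm across, 12 mm high, in the objective rack. Bore 36 mm across, 8 mm deep; flat floor 4 mm and rim 12 mm above the origin. Origin: centre of its underside, 6 mm above the bench; x axis across the row of seats, y along it. Rack strip: 62 mm wide, 333 mm long, 6 mm thick, 12 mm at its end lips.
- seat_blue: fixed black plastic cup with a blue collar as its rim, 50 mm across, 12 mm high, in the objective rack. Bore 36 mm across, 8 mm deep; flat floor 4 mm and rim 12 mm above the origin. Origin: centre of its underside, 6 mm above the bench; x axis across the row of seats, y along it.
- seat_white: fixed black plastic cup with a white collar as its rim, 50 mm across, 12 mm high, in the objective rack. Bore 36 mm across, 8 mm deep; flat floor 4 mm and rim 12 mm above the origin. Origin: centre of its underside, 6 mm above the bench; x axis across the row of seats, y along it.
- seat_spare: fixed black plastic cup with a plain black collar as its rim, 50 mm across, 12 mm high, in the objective rack. Bore 36 mm across, 8 mm deep; flat floor 4 mm and rim 12 mm above the origin. Origin: centre of its underside, 6 mm above the bench; x axis across the row of seats, y along it. The spare seat: empty at the start, free for parking an objective.
- cleaner_bottle: bystander: small amber bottle with a white nozzle, 37 mm across, 99 mm high, loose, standing behind the rack. Origin: centre of its underside; z axis up.

How it is judged:
By the outcome, as a careful person would: the job done as asked, in the order asked, and still so for the second after the job is handed in, with the robot touching nothing.
It also fails if it takes over 106 s, if anything falls off the work surface, if the arm or the gripper's body presses on something with over 40 N, if the wrist force passes 120 N, or if a joint passes its speed limit or range.

## Working session

There is one attempt and no reset: what is moved stays moved. The work goes in short steps, Python scripts to look and compute and a tool call to move; the robot and the scene stay as the last step left them, time stands still between calls to the robot, and variables do not carry over. Pictures are saved under pics/ and viewed, at most 14 in all, crops included, and the job is handed in when it is done.

Besides the shell and the picture viewer there is one more tool, called after ">>>" as name([rows], argument=value, ...), one row to a line, values as JSON. send_rows: Moves the arm, as the interface text tells. Its arguments: {"type":"object","properties":{"motion":{"type":"array","items":{"type":"object","properties":{"xyz":{"type":"array","items":{"type":"number"}},"rotation":{"type":"array","items":{"type":"number"}},"jaw":{"type":"number"}}}}},"required":["motion"]}

```bash
mkdir -p pics
cat > h.py <<'E'
import numpy as np, cv2
from station import sensors, eyes, job, nets, r
def snap(n,f=None):
    s=eyes.snapshot(n)
    if f: cv2.imwrite('pics/'+f,s['color'][:,:,::-1])
    return s
def world(s,p):
    R=cv2.Rodrigues(np.array(s['rvec'],float))[0]
    return R.T@(np.array(p,float)-np.array(s['tvec'],float).ravel())
E
python3 - <<'E'
from h import *
st=sensors.read_state();print(st['clock'],st['ee_pos'],st['orientation'],st['gripper_width'])
for c in ('top','side'):
    s=snap(c,c+'0.png'); print(c,world(s,[0,0,0]))
    for t in ['objective_4','objective_10','objective_40','objective_100','seat_red','seat_yellow','seat_blue','seat_white','seat_spare','cleaner_bottle']:
        print(t,[(np.round(world(s,d['xyz']),3).tolist(),round(d['conf'],2)) for d in nets.mark_of(t,c)[:3]])
E
```

```text
0.0 [ 0.15309544 -0.6310979   0.20435639] [[ 9.71858253e-01  2.35566403e-01 -7.67633185e-05]
 [ 2.35566120e-01 -9.71856465e-01  1.90107280e-03]
 [ 3.73225955e-04 -1.86565613e-03 -9.99998190e-01]] 0.09400984330961705
top [0.40450817 0.09109308 1.14210693]
objective_4 [([0.546, 0.031, 0.01], 0.73), ([0.548, 0.094, 0.012], 0.66), ([0.549, -0.028, 0.012], 0.48)]
objective_10 [([0.546, 0.031, 0.01], 0.73), ([0.548, 0.094, 0.012], 0.66), ([0.549, -0.028, 0.012], 0.48)]
objective_40 [([0.546, 0.031, 0.01], 0.73), ([0.548, 0.094, 0.012], 0.66), ([0.549, -0.028, 0.012], 0.48)]
objective_100 [([0.546, 0.031, 0.01], 0.73), ([0.548, 0.094, 0.012], 0.66), ([0.549, -0.028, 0.012], 0.48)]
seat_red [([0.543, -0.035, 0.008], 0.85)]
seat_yellow [([0.551, 0.095, 0.006], 0.63)]
seat_blue []
seat_white [([0.548, 0.035, 0.008], 0.82), ([0.561, 0.223, 0.013], 0.27)]
seat_spare [([0.554, 0.158, 0.006], 0.87), ([0.542, -0.035, 0.008], 0.41)]
cleaner_bottle [([0.731, 0.054, -0.002], 0.7), ([0.547, -0.028, 0.011], 0.42), ([0.563, 0.224, 0.011], 0.29)]
side [-0.04846494  0.37183967  0.54095373]
objective_4 [([0.568, 0.226, 0.011], 0.84), ([0.549, -0.028, 0.008], 0.82), ([0.548, 0.031, 0.011], 0.8)]
objective_10 [([0.568, 0.226, 0.011], 0.84), ([0.549, -0.028, 0.008], 0.82), ([0.548, 0.031, 0.011], 0.8)]
objective_40 [([0.568, 0.226, 0.011], 0.84), ([0.549, -0.028, 0.008], 0.82), ([0.548, 0.031, 0.011], 0.8)]
objective_100 [([0.568, 0.226, 0.011], 0.84), ([0.549, -0.028, 0.008], 0.82), ([0.548, 0.031, 0.011], 0.8)]
seat_red [([0.538, -0.028, 0.007], 0.64)]
seat_yellow [([0.557, 0.099, 0.008], 0.61), ([0.556, 0.164, 0.006], 0.48), ([0.547, 0.032, 0.014], 0.32)]
seat_blue [([0.567, 0.223, 0.003], 0.86), ([0.556, 0.092, 0.008], 0.61)]
seat_white [([0.546, 0.031, 0.002], 0.64)]
seat_spare [([0.561, 0.164, 0.008], 0.63), ([0.555, 0.093, 0.003], 0.37)]
cleaner_bottle [([0.73, 0.055, 0.004], 0.73)]
```

Run:
```python
import cv2
a=cv2.imread('pics/top0.png');b=cv2.imread('pics/side0.png')
cv2.imwrite('pics/v1.png',cv2.resize(a,(784,588),interpolation=cv2.INTER_CUBIC))
cv2.imwrite('pics/v2.png',cv2.resize(b,(784,588),interpolation=cv2.INTER_CUBIC))
```

```text
(no output)
```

View pics/v1.png

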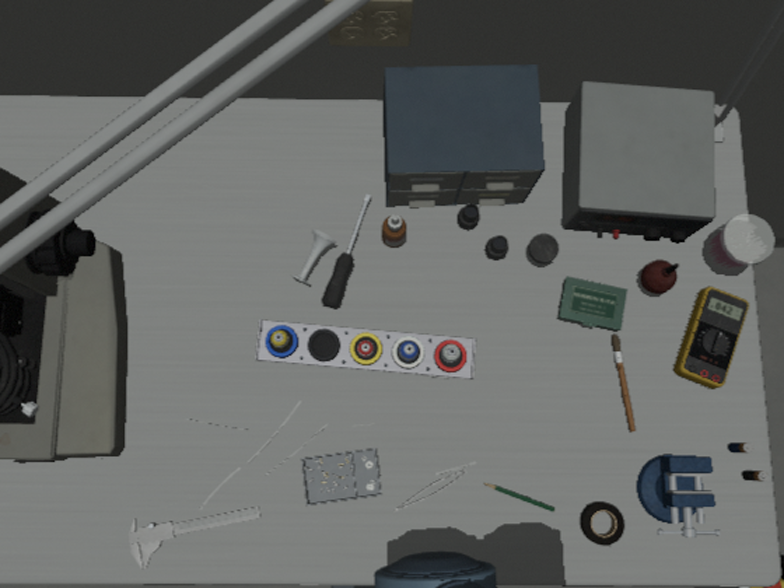

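View pics/v2.png

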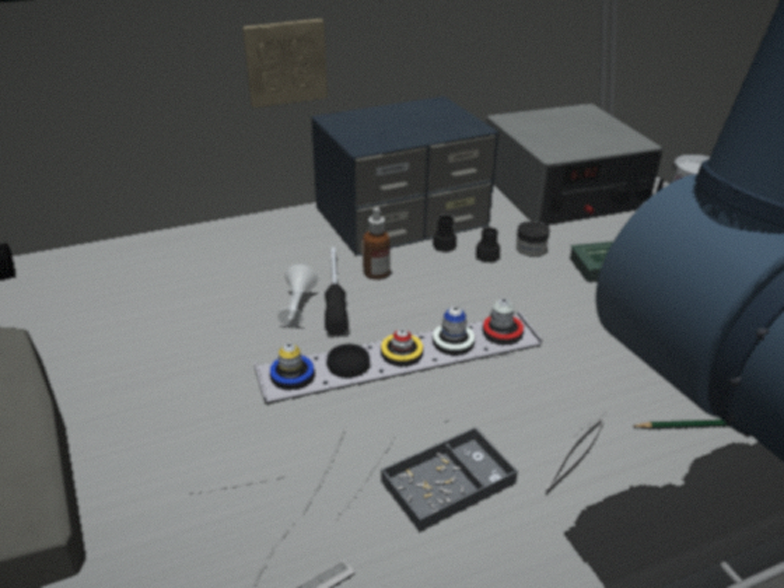

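The top view shows, left to right: the blue seat holding the yellow objective (280,340), the empty spare seat (323,345), then yellow holding red, white holding blue, and red holding white (450,355). The bottle is at (394,230). The side view agrees. The plan is 10→spare, 40→blue, 100→white, 4→red, 10→yellow. Next I'll refine the positions.

Run:
```python
from h import *
from scipy.optimize import least_squares
S={'seat_red':0,'seat_white':1,'seat_yellow':2,'seat_spare':3,'seat_blue':4}
y0=np.array([-.033,.032,.095,.160,.224])
P=[];O={i:[] for i in range(5)}
for k in range(4):
  for c in ('top','side'):
    s=snap(c)
    for t,i in S.items():
        for d in nets.mark_of(t,c):
            w=world(s,d['xyz'])
            if d['conf']>.4 and abs(w[1]-y0[i])<.02: P.append((i,*w[:2],c))
    for d in nets.mark_of('objective_4',c):
        w=world(s,d['xyz']); i=np.argmin(abs(y0-w[1]))
        if abs(w[0]-.55)<.04 and abs(y0[i]-w[1])<.02 and d['conf']>.3:O[i].append((*w,c))
f=lambda p:np.concatenate([[p[0]+(i-2)*.064*np.sin(p[2])-x,p[1]+(i-2)*.064*np.cos(p[2])-y] for i,x,y,_ in P])
q=least_squares(f,[.553,.095,.09],loss='soft_l1',f_scale=.004).x
print('row',q,len(P))
for c in('top','side'):
    print(c,least_squares(lambda p:np.concatenate([[p[0]+(i-2)*.064*np.sin(p[2])-x,p[1]+(i-2)*.064*np.cos(p[2])-y] for i,x,y,cc in P if cc==c]),[.553,.095,.09]).x)
for i in range(5):
    print(i,np.round([q[0]+(i-2)*.064*np.sin(q[2]),q[1]+(i-2)*.064*np.cos(q[2])],4),[(c,np.round(np.mean([o[:3] for o in O[i] if o[3]==c],0),4)) for c in('top','side') if any(o[3]==c for o in O[i])])
# strip fit from top image
s=snap('top');im=s['color'];K=s['camera_matrix'];R=cv2.Rodrigues(np.array(s['rvec'],float))[0];t=np.array(s['tvec'],float).ravel()
m=np.zeros((420,560),bool)
for n in S:
    for d in nets.outline_of(n,'top'):
        if d['conf']>.5:
            v,u=np.nonzero(d['pixels']);c=np.array([u.mean(),v.mean(),1])
            ray=R.T@np.linalg.inv(K)@c;o=-R.T@t
            print(n,round(d['conf'],2),len(u),np.round(o+ray*(.018-o[2])/ray[2],4), u.min(),u.max(),v.min(),v.max())
```

```text
row [0.55228959 0.09528299 0.08621621] 40
top [0.5508219  0.0945083  0.07629115]
side [0.5538656  0.09614957 0.09448955]
0 [ 0.5413 -0.0322] [('top', array([ 0.5466, -0.0285,  0.0114])), ('side', array([ 0.5468, -0.0295,  0.0068]))]
1 [0.5468 0.0315] [('top', array([0.5478, 0.0317, 0.0112])), ('side', array([0.5461, 0.0317, 0.0119]))]
2 [0.5523 0.0953] [('top', array([0.5489, 0.0969, 0.0091])), ('side', array([0.555 , 0.0963, 0.0117]))]
3 [0.5578 0.159 ] [('top', array([0.5558, 0.1591, 0.0066]))]
4 [0.5633 0.2228] [('top', array([0.5626, 0.2237, 0.0122])), ('side', array([0.5678, 0.2264, 0.01  ]))]
seat_red 0.87 305 [ 0.5383 -0.0321  0.018 ] 310 332 243 265
seat_white 0.73 277 [0.5452 0.0296 0.018 ] 280 303 240 262
seat_yellow 0.54 381 [0.551  0.0943 0.018 ] 249 273 237 260
seat_spare 0.68 401 [0.5552 0.1594 0.018 ] 219 241 236 257
seat_blue 0.68 375 [0.5583 0.2211 0.018 ] 189 212 232 256
```

>>> send_rows([
  {"xyz": [0.604,-0.735,0],"rotation": [0,0,-1.24],"jaw": 1},
  {"xyz": [0.604,-0.735,0],"rotation": [0,0,-1.24],"jaw": 1},
  {"xyz": [0.604,-0.735,0],"rotation": [0,0,-1.24],"jaw": 1},
  {"xyz": [0.604,-0.735,0],"rotation": [0,0,-1.24],"jaw": 1},
  {"xyz": [0.604,-0.735,0],"rotation": [0,0,-1.24],"jaw": 1},
  {"xyz": [0.604,-0.735,0],"rotation": [0,0,-1.24],"jaw": 1},
  {"xyz": [0.604,-0.735,0],"rotation": [0,0,-1.24],"jaw": 1},
  {"xyz": [0.604,-0.735,0],"rotation": [0,0,-1.24],"jaw": 1},
  {"xyz": [0.604,-0.735,0],"rotation": [0,0,-1.24],"jaw": 1},
  {"xyz": [0.604,-0.735,0],"rotation": [0,0,-1.24],"jaw": 1},
  {"xyz": [0.604,-0.735,0],"rotation": [0,0,-1.24],"jaw": 1},
  {"xyz": [0.604,-0.735,0],"rotation": [0,0,-1.24],"jaw": 1},
])

```text
clock: 5.4
ee_pos: [0.4147, -0.0896, 0.206]
orientation: [[0.093, 0.996, 0.002], [0.996, -0.093, -0.001], [-0.001, 0.002, -1.0]]
force: [-0.3, -0.9, -1.6]
gripper_width: 0.0938
grasp_force: 0.0
```

>>> send_rows([
  {"xyz": [0.327,0.12,0.08],"rotation": [0,0,0.007],"jaw": 1},
  {"xyz": [0.327,0.12,0.08],"rotation": [0,0,0.007],"jaw": 1},
  {"xyz": [0.327,0.12,0.08],"rotation": [0,0,0.007],"jaw": 1},
  {"xyz": [0.327,0.12,0.08],"rotation": [0,0,0.007],"jaw": 1},
  {"xyz": [0.327,0.12,0.08],"rotation": [0,0,0.007],"jaw": 1},
  {"xyz": [0.327,0.12,0.08],"rotation": [0,0,0.007],"jaw": 1},
  {"xyz": [0.327,0.12,0.08],"rotation": [0,0,0.007],"jaw": 1},
  {"xyz": [0.327,0.12,0.08],"rotation": [0,0,0.007],"jaw": 1},
  {"xyz": [0.327,0.12,0.08],"rotation": [0,0,0.007],"jaw": 1},
  {"xyz": [0.327,0.12,0.08],"rotation": [0,0,0.007],"jaw": 1},
  {"xyz": [0.327,0.12,0.08],"rotation": [0,0,0.007],"jaw": 1},
])

```text
clock: 6.5
ee_pos: [0.564, 0.2217, 0.1262]
orientation: [[0.101, 0.995, 0.001], [0.995, -0.101, -0.0], [0.0, 0.001, -1.0]]
force: [0.3, -0.1, 0.3]
gripper_width: 0.094
grasp_force: 0.0
```

Run:
```python
from h import *
for k in range(8): snap('top')   # let arm settle a little
s=snap('top','a.png');t=snap('side','b.png')
cv2.imwrite('pics/v3.png',np.vstack([cv2.resize(i[y:y+140,x:x+370],None,fx=2,fy=2,interpolation=2)[:,:,::-1] for i,y,x in((s['color'],180,120),(t['color'],160,140))]))
st=sensors.read_state();print(st['clock'],np.round(st['ee_pos'],4),np.round(st['orientation'],4),st['force'])
```

```text
7.0 [0.564  0.2229 0.1255] [[ 0.0999  0.995   0.    ]
 [ 0.995  -0.0999 -0.    ]
 [-0.      0.     -1.    ]] [0.55244347 0.79443725 0.02267251]
```

View pics/v3.png

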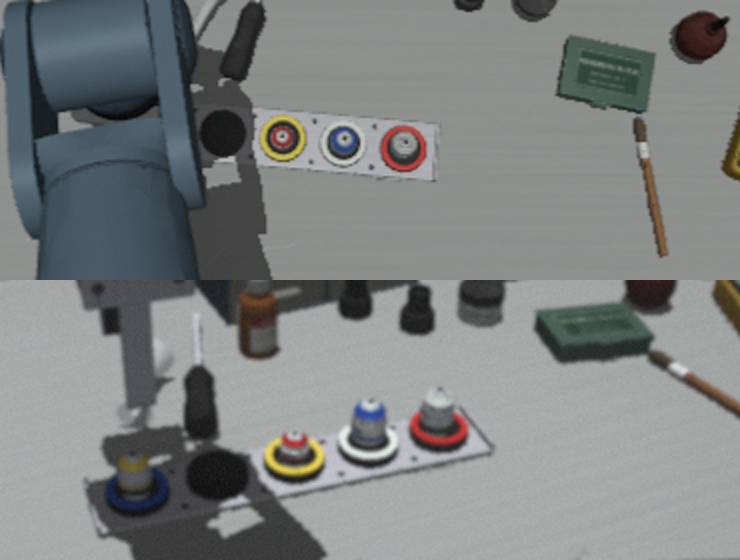

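The gripper hangs over the blue seat, and the spare seat beside it is empty, so I'll go down and grip.

>>> send_rows([
  {"xyz": [0.001,0,0.05],"rotation": [0,0,0],"jaw": 1},
  {"xyz": [0.001,0,0.085],"rotation": [0,0,0],"jaw": 1},
  {"xyz": [0.001,0,0.104],"rotation": [0,0,0],"jaw": 1},
  {"xyz": [0.001,0,0.104],"rotation": [0,0,0],"jaw": 1},
  {"xyz": [0.001,0,0.104],"rotation": [0,0,0],"jaw": -0.3},
  {"xyz": [0.001,0,0.104],"rotation": [0,0,0],"jaw": -0.3},
  {"xyz": [0.001,0,0.104],"rotation": [0,0,0],"jaw": -0.3},
  {"xyz": [0.001,0,0.104],"rotation": [0,0,0],"jaw": -0.3},
  {"xyz": [0.001,0,0.104],"rotation": [0,0,0],"jaw": -0.3},
  {"xyz": [0.001,0,0.104],"rotation": [0,0,0],"jaw": -0.3},
])

```text
clock: 8.0
ee_pos: [0.5643, 0.224, 0.0218]
orientation: [[0.1, 0.995, 0.001], [0.995, -0.1, 0.0], [0.0, 0.001, -1.0]]
force: [0.7, -0.2, 0.5]
gripper_width: 0.0493
grasp_force: 0.0
```

>>> send_rows([
  {"xyz": [0,0,0],"rotation": [0,0,0],"jaw": -0.38},
  {"xyz": [0,0,0],"rotation": [0,0,0],"jaw": -0.42},
  {"xyz": [0,0,0],"rotation": [0,0,0],"jaw": -0.5},
  {"xyz": [0,0,0],"rotation": [0,0,0],"jaw": -1},
  {"xyz": [0,0,0],"rotation": [0,0,0],"jaw": -1},
  {"xyz": [0,0,0],"rotation": [0,0,0],"jaw": -1},
])

```text
clock: 8.6
ee_pos: [0.5642, 0.224, 0.0215]
orientation: [[0.1, 0.995, 0.0], [0.995, -0.1, 0.0], [0.0, 0.0, -1.0]]
force: [0.9, 0.1, -0.9]
gripper_width: 0.0242
grasp_force: 30.0
```

>>> send_rows([
  {"xyz": [0,0,-0.01],"rotation": [0,0,0],"jaw": -1},
  {"xyz": [0,0,-0.03],"rotation": [0,0,0],"jaw": -1},
  {"xyz": [0,0,-0.04],"rotation": [0,0,0],"jaw": -1},
  {"xyz": [-0.03,0,-0.04],"rotation": [0,0,0],"jaw": -1},
  {"xyz": [-0.055,0,-0.04],"rotation": [0,0,0],"jaw": -1},
  {"xyz": [-0.065,0,-0.04],"rotation": [0,0,0],"jaw": -1},
  {"xyz": [-0.065,0,-0.04],"rotation": [0,0,0],"jaw": -1},
  {"xyz": [-0.065,0,-0.04],"rotation": [0,0,0],"jaw": -1},
])

```text
clock: 9.4
ee_pos: [0.5577, 0.1597, 0.0616]
orientation: [[0.1, 0.995, 0.0], [0.995, -0.1, 0.0], [0.0, 0.0, -1.0]]
force: [0.3, 0.7, -1.9]
gripper_width: 0.0241
grasp_force: 30.0
```

Run:
```python
from h import *
t=snap('side')
cv2.imwrite('pics/v4.png',cv2.resize(t['color'][150:290,150:340],None,fx=4,fy=4,interpolation=2)[:,:,::-1])
st=sensors.read_state();print(st['clock'],np.round(st['ee_pos'],4),st['gripper_width'],st['force'],[ (np.round(world(t,d['xyz']),3),d['conf']) for d in nets.mark_of('objective_10','side')])
```

```text
9.45 [0.5577 0.16   0.0615] 0.023966735554600157 [ 0.3584705  -0.31381547 -0.96807941] [(array([0.547, 0.031, 0.01 ]), 0.62), (array([ 0.548, -0.029,  0.008]), 0.54), (array([0.552, 0.097, 0.01 ]), 0.52)]
```

View pics/v4.png

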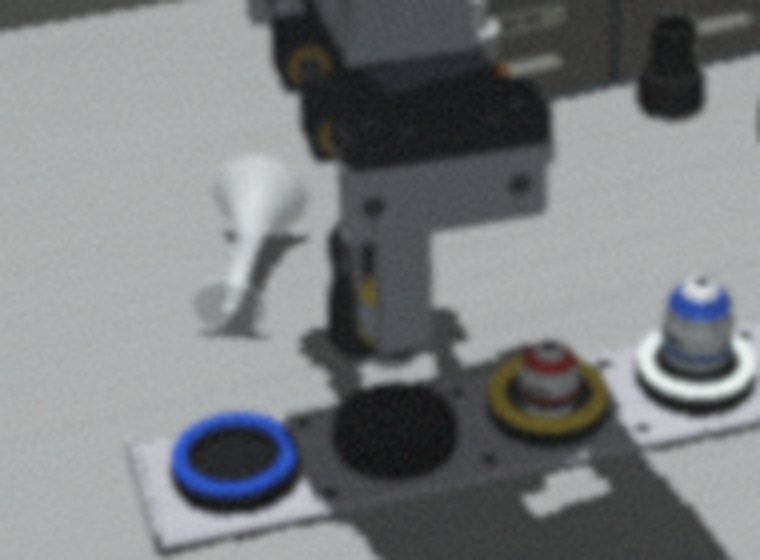

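>>> send_rows([
  {"xyz": [0,0,0.02],"rotation": [0,0,0],"jaw": -1},
  {"xyz": [0,0,0.03],"rotation": [0,0,0],"jaw": -1},
  {"xyz": [0,0,0.036],"rotation": [0,0,0],"jaw": -1},
  {"xyz": [0,0,0.038],"rotation": [0,0,0],"jaw": -1},
  {"xyz": [0,0,0.039],"rotation": [0,0,0],"jaw": -1},
  {"xyz": [0,0,0.039],"rotation": [0,0,0],"jaw": -1},
  {"xyz": [0,0,0.039],"rotation": [0,0,0],"jaw": -1},
])

```text
clock: 10.2
ee_pos: [0.5581, 0.1593, 0.023]
orientation: [[0.1, 0.995, 0.001], [0.995, -0.1, 0.0], [0.0, 0.001, -1.0]]
force: [0.7, 0.6, -1.0]
gripper_width: 0.024
grasp_force: 30.0
```

>>> send_rows([
  {"xyz": [0,0,0.001],"rotation": [0,0,0],"jaw": -1},
  {"xyz": [0,0,0.001],"rotation": [0,0,0],"jaw": -1},
  {"xyz": [0,0,0.001],"rotation": [0,0,0],"jaw": -0.45},
  {"xyz": [0,0,0.001],"rotation": [0,0,0],"jaw": -0.4},
  {"xyz": [0,0,0.001],"rotation": [0,0,0],"jaw": 0.2},
  {"xyz": [0,0,0.001],"rotation": [0,0,0],"jaw": 0.2},
  {"xyz": [0,0,0.001],"rotation": [0,0,0],"jaw": 0.2},
  {"xyz": [0,0,-0.03],"rotation": [0,0,0],"jaw": 0.2},
  {"xyz": [0,0,-0.07],"rotation": [0,0,0],"jaw": 0.2},
  {"xyz": [0,0,-0.07],"rotation": [0,0,0],"jaw": 0.2},
])

```text
clock: 11.2
ee_pos: [0.5618, 0.1598, 0.0984]
orientation: [[0.1, 0.995, 0.011], [0.995, -0.1, 0.001], [0.002, 0.011, -1.0]]
force: [1.2, -0.2, 0.4]
gripper_width: 0.0564
grasp_force: 0.0
```

Run:
```python
from h import *
t=snap('side')
cv2.imwrite('pics/v5.png',cv2.resize(t['color'][150:290,150:340],None,fx=4,fy=4,interpolation=2)[:,:,::-1])
st=sensors.read_state();print(st['clock'],np.round(st['ee_pos'],4),st['gripper_width'],[ (np.round(world(t,d['xyz']),3),d['conf']) for d in nets.mark_of('objective_10','side')])
```

```text
11.25 [0.56   0.1596 0.0958] 0.05644484002626413 [(array([0.563, 0.163, 0.01 ]), 0.79), (array([0.556, 0.095, 0.011]), 0.72), (array([0.547, 0.029, 0.012]), 0.63), (array([ 0.549, -0.03 ,  0.008]), 0.58)]
```

View pics/v5.png

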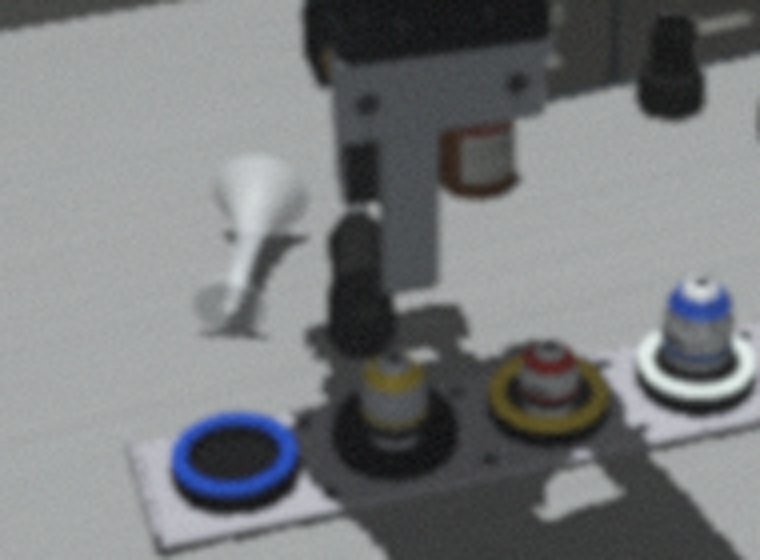

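Objective 10 stands upright in the spare seat, at crop (393,400). Next is 40 → blue.

>>> send_rows([
  {"xyz": [-0.05,0.001,0],"rotation": [0,0,0],"jaw": 0.2},
  {"xyz": [-0.095,0.002,0],"rotation": [0,0,0],"jaw": 0.2},
  {"xyz": [-0.12,0.002,0],"rotation": [0,0,0],"jaw": 0.2},
  {"xyz": [-0.128,0.002,0],"rotation": [0,0,0],"jaw": 0.2},
  {"xyz": [-0.128,0.002,0],"rotation": [0,0,0],"jaw": 0.2},
  {"xyz": [-0.128,0.002,0],"rotation": [0,0,0],"jaw": 0.2},
  {"xyz": [-0.128,0.002,0.025],"rotation": [0,0,0],"jaw": 0.2},
  {"xyz": [-0.128,0.002,0.045],"rotation": [0,0,0],"jaw": 0.2},
  {"xyz": [-0.128,0.002,0.055],"rotation": [0,0,0],"jaw": 0.2},
  {"xyz": [-0.128,0.002,0.055],"rotation": [0,0,0],"jaw": 0.2},
])

```text
clock: 12.3
ee_pos: [0.5455, 0.0329, 0.0358]
orientation: [[0.098, 0.995, -0.004], [0.995, -0.098, 0.001], [0.0, -0.004, -1.0]]
force: [-0.4, 0.3, 0.2]
gripper_width: 0.0563
grasp_force: 0.0
```

>>> send_rows([
  {"xyz": [-0.001,0,0.01],"rotation": [0,0,0],"jaw": 0.2},
  {"xyz": [-0.001,0,0.014],"rotation": [0,0,0],"jaw": 0.2},
  {"xyz": [-0.001,0,0.014],"rotation": [0,0,0],"jaw": -0.25},
  {"xyz": [-0.001,0,0.014],"rotation": [0,0,0],"jaw": -0.25},
  {"xyz": [-0.001,0,0.014],"rotation": [0,0,0],"jaw": -0.3},
  {"xyz": [-0.001,0,0.014],"rotation": [0,0,0],"jaw": -0.36},
  {"xyz": [-0.001,0,0.014],"rotation": [0,0,0],"jaw": -0.42},
  {"xyz": [-0.001,0,0.014],"rotation": [0,0,0],"jaw": -1},
  {"xyz": [-0.001,0,0.014],"rotation": [0,0,0],"jaw": -1},
  {"xyz": [-0.001,0,0.014],"rotation": [0,0,0],"jaw": -1},
])

```text
clock: 13.3
ee_pos: [0.5473, 0.0306, 0.0239]
orientation: [[0.1, 0.995, 0.001], [0.995, -0.1, -0.0], [-0.0, 0.001, -1.0]]
force: [1.1, -0.5, 2.5]
gripper_width: 0.0273
grasp_force: 30.0
```

>>> send_rows([
  {"xyz": [0,0,-0.01],"rotation": [0,0,0],"jaw": -1},
  {"xyz": [0,0,-0.04],"rotation": [0,0,0],"jaw": -1},
  {"xyz": [0,0,-0.07],"rotation": [0,0,0],"jaw": -1},
  {"xyz": [0,0,-0.07],"rotation": [0,0,0],"jaw": -1},
  {"xyz": [0.03,0,-0.07],"rotation": [0,0,0],"jaw": -1},
  {"xyz": [0.07,-0.001,-0.07],"rotation": [0,0,0],"jaw": -1},
  {"xyz": [0.12,-0.002,-0.07],"rotation": [0,0,0],"jaw": -1},
  {"xyz": [0.16,-0.003,-0.07],"rotation": [0,0,0],"jaw": -1},
  {"xyz": [0.185,-0.003,-0.07],"rotation": [0,0,0],"jaw": -1},
  {"xyz": [0.193,-0.003,-0.07],"rotation": [0,0,0],"jaw": -1},
  {"xyz": [0.193,-0.003,-0.07],"rotation": [0,0,0],"jaw": -1},
  {"xyz": [0.193,-0.003,-0.06],"rotation": [0,0,0],"jaw": -1},
])

```text
clock: 14.5
ee_pos: [0.5637, 0.2223, 0.0839]
orientation: [[0.1, 0.995, 0.002], [0.995, -0.1, -0.0], [0.0, 0.002, -1.0]]
force: [0.4, -0.5, -0.6]
gripper_width: 0.0268
grasp_force: 30.0
```

>>> send_rows([
  {"xyz": [0,0,0.02],"rotation": [0,0,0],"jaw": -1},
  {"xyz": [0,0,0.04],"rotation": [0,0,0],"jaw": -1},
  {"xyz": [0,0,0.052],"rotation": [0,0,0],"jaw": -1},
  {"xyz": [0,0,0.057],"rotation": [0,0,0],"jaw": -1},
  {"xyz": [0,0,0.059],"rotation": [0,0,0],"jaw": -1},
  {"xyz": [0,0,0.059],"rotation": [0,0,0],"jaw": -1},
  {"xyz": [0,0,0.059],"rotation": [0,0,0],"jaw": -1},
])

```text
clock: 15.2
ee_pos: [0.5638, 0.2231, 0.0254]
orientation: [[0.1, 0.995, 0.002], [0.995, -0.1, 0.0], [0.001, 0.002, -1.0]]
force: [0.2, -0.4, -1.3]
gripper_width: 0.0273
grasp_force: 30.0
```

>>> send_rows([
  {"xyz": [0,0,0.001],"rotation": [0,0,0],"jaw": -1},
  {"xyz": [0,0,0.001],"rotation": [0,0,0],"jaw": -1},
  {"xyz": [0,0,0.001],"rotation": [0,0,0],"jaw": -0.4},
  {"xyz": [0,0,0.001],"rotation": [0,0,0],"jaw": -0.34},
  {"xyz": [0,0,0.001],"rotation": [0,0,0],"jaw": 0.2},
  {"xyz": [0,0,0.001],"rotation": [0,0,0],"jaw": 0.2},
  {"xyz": [0,0,0.001],"rotation": [0,0,0],"jaw": 0.2},
  {"xyz": [0,0,-0.03],"rotation": [0,0,0],"jaw": 0.2},
  {"xyz": [0,0,-0.07],"rotation": [0,0,0],"jaw": 0.2},
  {"xyz": [0,0,-0.07],"rotation": [0,0,0],"jaw": 0.2},
])

```text
clock: 16.2
ee_pos: [0.5671, 0.224, 0.1007]
orientation: [[0.1, 0.995, 0.011], [0.995, -0.1, 0.002], [0.003, 0.011, -1.0]]
force: [0.7, 0.3, 0.2]
gripper_width: 0.0563
grasp_force: 0.0
```

Run:
```python
from h import *
t=snap('side')
cv2.imwrite('pics/v6.png',cv2.resize(t['color'][150:290,150:390],None,fx=3,fy=3,interpolation=2)[:,:,::-1])
st=sensors.read_state();print(st['clock'],np.round(st['ee_pos'],4),st['gripper_width'],[ (np.round(world(t,d['xyz']),3),d['conf']) for d in nets.mark_of('objective_10','side')])
```

```text
16.25 [0.5654 0.2236 0.0979] 0.05662155014123269 [(array([ 0.547, -0.029,  0.008]), 0.72), (array([0.56 , 0.161, 0.01 ]), 0.65), (array([0.562, 0.223, 0.009]), 0.58), (array([0.553, 0.095, 0.015]), 0.51)]
```

View pics/v6.png

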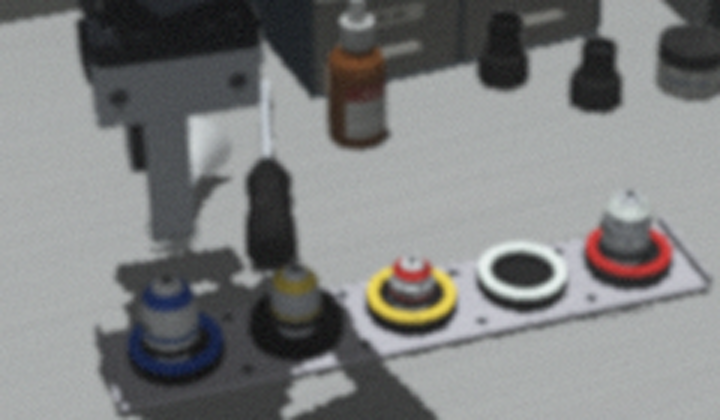

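Objective 40 stands in blue, at crop (170,315). Next is 100 → white.

>>> send_rows([
  {"xyz": [-0.05,0.001,0],"rotation": [0,0,0],"jaw": 0.2},
  {"xyz": [-0.1,0.003,0],"rotation": [0,0,0],"jaw": 0.2},
  {"xyz": [-0.15,0.005,0],"rotation": [0,0,0],"jaw": 0.2},
  {"xyz": [-0.2,0.007,0],"rotation": [0,0,0],"jaw": 0.2},
  {"xyz": [-0.24,0.008,0],"rotation": [0,0,0],"jaw": 0.2},
  {"xyz": [-0.253,0.008,0],"rotation": [0,0,0],"jaw": 0.2},
  {"xyz": [-0.253,0.008,0],"rotation": [0,0,0],"jaw": 0.2},
  {"xyz": [-0.253,0.008,0],"rotation": [0,0,0],"jaw": 0.2},
  {"xyz": [-0.253,0.008,0],"rotation": [0,0,0],"jaw": 0.2},
  {"xyz": [-0.253,0.008,0.025],"rotation": [0,0,0],"jaw": 0.2},
  {"xyz": [-0.253,0.008,0.045],"rotation": [0,0,0],"jaw": 0.2},
  {"xyz": [-0.253,0.008,0.055],"rotation": [0,0,0],"jaw": 0.2},
])

```text
clock: 17.5
ee_pos: [0.5445, -0.0277, 0.0375]
orientation: [[0.098, 0.995, -0.003], [0.995, -0.098, 0.001], [0.001, -0.003, -1.0]]
force: [-0.3, 0.2, -0.6]
gripper_width: 0.0566
grasp_force: 0.0
```

>>> send_rows([
  {"xyz": [0,0,0.01],"rotation": [0,0,0],"jaw": 0.2},
  {"xyz": [0,0,0.015],"rotation": [0,0,0],"jaw": 0.2},
  {"xyz": [0,0,0.015],"rotation": [0,0,0],"jaw": 0.2},
])

```text
clock: 17.8
ee_pos: [0.5456, -0.0292, 0.0241]
orientation: [[0.099, 0.995, -0.001], [0.995, -0.099, 0.0], [0.0, -0.001, -1.0]]
force: [-0.1, 0.0, -0.9]
gripper_width: 0.056
grasp_force: 0.0
```

>>> send_rows([
  {"xyz": [0,0,0],"rotation": [0,0,0],"jaw": -0.25},
  {"xyz": [0,0,0],"rotation": [0,0,0],"jaw": -0.25},
  {"xyz": [0,0,0],"rotation": [0,0,0],"jaw": -0.3},
  {"xyz": [0,0,0],"rotation": [0,0,0],"jaw": -0.36},
  {"xyz": [0,0,0],"rotation": [0,0,0],"jaw": -0.42},
  {"xyz": [0,0,0],"rotation": [0,0,0],"jaw": -1},
  {"xyz": [0,0,0],"rotation": [0,0,0],"jaw": -1},
  {"xyz": [0,0,0],"rotation": [0,0,0],"jaw": -1},
])

```text
clock: 18.6
ee_pos: [0.5457, -0.0295, 0.0246]
orientation: [[0.1, 0.995, -0.0], [0.995, -0.1, -0.0], [-0.0, -0.0, -1.0]]
force: [-1.7, 0.1, 2.4]
gripper_width: 0.0248
grasp_force: 30.0
```

Width 24.8 mm against 28 mm suggests the pads are on the taper, so I'll regrip a little lower.

>>> send_rows([
  {"xyz": [0,0,0],"rotation": [0,0,0],"jaw": -0.4},
  {"xyz": [0,0,0],"rotation": [0,0,0],"jaw": -0.2},
  {"xyz": [0,0,0.0035],"rotation": [0,0,0],"jaw": -0.2},
  {"xyz": [0,0,0.0035],"rotation": [0,0,0],"jaw": -0.2},
  {"xyz": [0,0,0.0035],"rotation": [0,0,0],"jaw": -0.36},
  {"xyz": [0,0,0.0035],"rotation": [0,0,0],"jaw": -0.42},
  {"xyz": [0,0,0.0035],"rotation": [0,0,0],"jaw": -1},
  {"xyz": [0,0,0.0035],"rotation": [0,0,0],"jaw": -1},
  {"xyz": [0,0,0.0035],"rotation": [0,0,0],"jaw": -1},
])

```text
clock: 19.5
ee_pos: [0.5457, -0.0295, 0.021]
orientation: [[0.1, 0.995, 0.0], [0.995, -0.1, -0.0], [-0.0, 0.0, -1.0]]
force: [0.5, 0.5, -0.1]
gripper_width: 0.0252
grasp_force: 30.0
```

>>> send_rows([
  {"xyz": [0,0,-0.01],"rotation": [0,0,0],"jaw": -1},
  {"xyz": [0,0,-0.03],"rotation": [0,0,0],"jaw": -1},
  {"xyz": [0,0,-0.03],"rotation": [0,0,0],"jaw": -1},
  {"xyz": [0.025,-0.002,-0.03],"rotation": [0,0,0],"jaw": -1},
  {"xyz": [0.05,-0.004,-0.03],"rotation": [0,0,0],"jaw": -1},
  {"xyz": [0.061,-0.005,-0.03],"rotation": [0,0,0],"jaw": -1},
  {"xyz": [0.061,-0.005,-0.03],"rotation": [0,0,0],"jaw": -1},
  {"xyz": [0.061,-0.005,-0.03],"rotation": [0,0,0],"jaw": -1},
  {"xyz": [0.061,-0.005,-0.015],"rotation": [0,0,0],"jaw": -1},
  {"xyz": [0.061,-0.005,-0.005],"rotation": [0,0,0],"jaw": -1},
  {"xyz": [0.061,-0.005,-0.001],"rotation": [0,0,0],"jaw": -1},
  {"xyz": [0.061,-0.005,-0.001],"rotation": [0,0,0],"jaw": -1},
])

```text
clock: 20.7
ee_pos: [0.5464, 0.0313, 0.0211]
orientation: [[0.1, 0.995, -0.002], [0.995, -0.1, 0.0], [-0.0, -0.002, -1.0]]
force: [0.4, 0.3, -1.7]
gripper_width: 0.0254
grasp_force: 30.0
```

>>> send_rows([
  {"xyz": [0,0,0.001],"rotation": [0,0,0],"jaw": -1},
  {"xyz": [0,0,0.001],"rotation": [0,0,0],"jaw": -1},
  {"xyz": [0,0,0.001],"rotation": [0,0,0],"jaw": -0.43},
  {"xyz": [0,0,0.001],"rotation": [0,0,0],"jaw": -0.38},
  {"xyz": [0,0,0.001],"rotation": [0,0,0],"jaw": 0.2},
  {"xyz": [0,0,0.001],"rotation": [0,0,0],"jaw": 0.2},
  {"xyz": [0,0,0.001],"rotation": [0,0,0],"jaw": 0.2},
  {"xyz": [0,0,-0.03],"rotation": [0,0,0],"jaw": 0.2},
  {"xyz": [0,0,-0.07],"rotation": [0,0,0],"jaw": 0.2},
  {"xyz": [0,0,-0.07],"rotation": [0,0,0],"jaw": 0.2},
])

```text
clock: 21.7
ee_pos: [0.551, 0.0312, 0.0977]
orientation: [[0.1, 0.995, 0.011], [0.995, -0.1, -0.002], [-0.0, 0.011, -1.0]]
force: [0.6, -0.3, 0.2]
gripper_width: 0.0566
grasp_force: 0.0
```

Run:
```python
from h import *
t=snap('side')
cv2.imwrite('pics/v7.png',cv2.resize(t['color'][150:290,150:390],None,fx=3,fy=3,interpolation=2)[:,:,::-1])
st=sensors.read_state();print(st['clock'],np.round(st['ee_pos'],4),st['gripper_width'],[ (np.round(world(t,d['xyz']),3),d['conf']) for d in nets.mark_of('objective_10','side')])
```

```text
21.75 [0.5492 0.0314 0.0951] 0.056433312718075654 [(array([0.552, 0.032, 0.009]), 0.87), (array([0.563, 0.225, 0.012]), 0.77), (array([0.555, 0.093, 0.01 ]), 0.72), (array([0.546, 0.033, 0.003]), 0.65), (array([0.56 , 0.161, 0.01 ]), 0.62)]
```

View pics/v7.png

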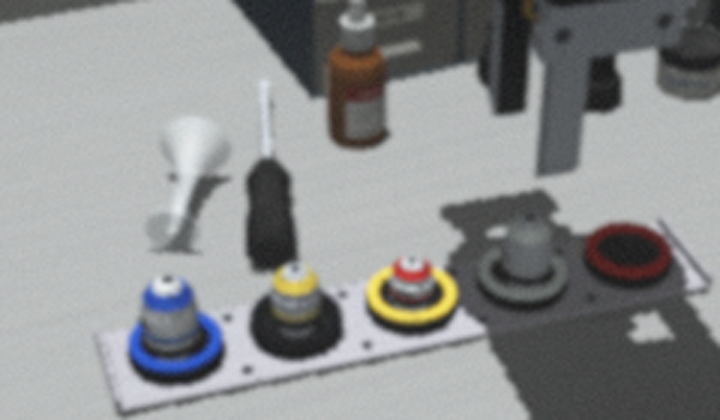

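100 stands in white, at crop (528,245). Next is 4 → red.

>>> send_rows([
  {"xyz": [0.04,0,0],"rotation": [0,0,0],"jaw": 0.2},
  {"xyz": [0.065,0,0],"rotation": [0,0,0],"jaw": 0.2},
  {"xyz": [0.065,0,0],"rotation": [0,0,0],"jaw": 0.2},
  {"xyz": [0.065,0,0],"rotation": [0,0,0],"jaw": 0.2},
  {"xyz": [0.065,0,0],"rotation": [0,0,0],"jaw": 0.2},
  {"xyz": [0.065,0,0.03],"rotation": [0,0,0],"jaw": 0.2},
  {"xyz": [0.065,0,0.055],"rotation": [0,0,0],"jaw": 0.2},
  {"xyz": [0.065,0,0.068],"rotation": [0,0,0],"jaw": 0.2},
  {"xyz": [0.065,0,0.07],"rotation": [0,0,0],"jaw": 0.2},
  {"xyz": [0.065,0,0.07],"rotation": [0,0,0],"jaw": 0.2},
  {"xyz": [0.065,0,0.07],"rotation": [0,0,0],"jaw": 0.2},
])

```text
clock: 22.9
ee_pos: [0.5545, 0.0962, 0.0233]
orientation: [[0.1, 0.995, 0.002], [0.995, -0.1, -0.0], [0.0, 0.002, -1.0]]
force: [0.8, 1.7, 0.5]
gripper_width: 0.0563
grasp_force: 0.0
```

>>> send_rows([
  {"xyz": [0,0,0.0015],"rotation": [0,0,0],"jaw": -0.25},
  {"xyz": [0,0,0.0015],"rotation": [0,0,0],"jaw": -0.3},
  {"xyz": [0,0,0.0015],"rotation": [0,0,0],"jaw": -0.36},
  {"xyz": [0,0,0.0015],"rotation": [0,0,0],"jaw": -0.42},
  {"xyz": [0,0,0.0015],"rotation": [0,0,0],"jaw": -0.48},
  {"xyz": [0,0,0.0015],"rotation": [0,0,0],"jaw": -0.52},
  {"xyz": [0,0,0.0015],"rotation": [0,0,0],"jaw": -1},
  {"xyz": [0,0,0.0015],"rotation": [0,0,0],"jaw": -1},
  {"xyz": [0,0,0.0015],"rotation": [0,0,0],"jaw": -1},
])

```text
clock: 23.8
ee_pos: [0.5532, 0.0964, 0.0204]
orientation: [[0.1, 0.995, -0.0], [0.995, -0.1, 0.0], [0.0, -0.0, -1.0]]
force: [-1.3, 0.1, 1.3]
gripper_width: 0.0221
grasp_force: 30.0
```

>>> send_rows([
  {"xyz": [0,0,-0.01],"rotation": [0,0,0],"jaw": -1},
  {"xyz": [0,0,-0.03],"rotation": [0,0,0],"jaw": -1},
  {"xyz": [0,0,-0.06],"rotation": [0,0,0],"jaw": -1},
  {"xyz": [0,0,-0.07],"rotation": [0,0,0],"jaw": -1},
  {"xyz": [0,0,-0.07],"rotation": [0,0,0],"jaw": -1},
  {"xyz": [-0.02,0,-0.07],"rotation": [0,0,0],"jaw": -1},
  {"xyz": [-0.05,0,-0.07],"rotation": [0,0,0],"jaw": -1},
  {"xyz": [-0.085,0,-0.07],"rotation": [0,0,0],"jaw": -1},
  {"xyz": [-0.115,0,-0.07],"rotation": [0,0,0],"jaw": -1},
  {"xyz": [-0.129,0,-0.07],"rotation": [0,0,0],"jaw": -1},
  {"xyz": [-0.129,0,-0.07],"rotation": [0,0,0],"jaw": -1},
  {"xyz": [-0.129,0,-0.07],"rotation": [0,0,0],"jaw": -1},
])

```text
clock: 25.0
ee_pos: [0.5401, -0.0313, 0.0898]
orientation: [[0.1, 0.995, -0.001], [0.995, -0.1, 0.001], [0.001, -0.001, -1.0]]
force: [1.1, -0.0, -1.4]
gripper_width: 0.0219
grasp_force: 30.0
```

>>> send_rows([
  {"xyz": [0,0,0.02],"rotation": [0,0,0],"jaw": -1},
  {"xyz": [0,0,0.045],"rotation": [0,0,0],"jaw": -1},
  {"xyz": [0,0,0.06],"rotation": [0,0,0],"jaw": -1},
  {"xyz": [0,0,0.067],"rotation": [0,0,0],"jaw": -1},
  {"xyz": [0,0,0.069],"rotation": [0,0,0],"jaw": -1},
  {"xyz": [0,0,0.069],"rotation": [0,0,0],"jaw": -1},
  {"xyz": [0,0,0.069],"rotation": [0,0,0],"jaw": -1},
])

```text
clock: 25.7
ee_pos: [0.5413, -0.032, 0.0224]
orientation: [[0.1, 0.995, 0.002], [0.995, -0.1, -0.0], [-0.0, 0.002, -1.0]]
force: [0.2, -0.5, -1.1]
gripper_width: 0.0219
grasp_force: 30.0
```

>>> send_rows([
  {"xyz": [0,0,0.001],"rotation": [0,0,0],"jaw": -1},
  {"xyz": [0,0,0.001],"rotation": [0,0,0],"jaw": -1},
  {"xyz": [0,0,0.001],"rotation": [0,0,0],"jaw": -1},
  {"xyz": [0,0,0.001],"rotation": [0,0,0],"jaw": -0.5},
  {"xyz": [0,0,0.001],"rotation": [0,0,0],"jaw": -0.45},
  {"xyz": [0,0,0.001],"rotation": [0,0,0],"jaw": 0.2},
  {"xyz": [0,0,0.001],"rotation": [0,0,0],"jaw": 0.2},
  {"xyz": [0,0,0.001],"rotation": [0,0,0],"jaw": 0.2},
  {"xyz": [0,0,-0.03],"rotation": [0,0,0],"jaw": 0.2},
  {"xyz": [0,0,-0.07],"rotation": [0,0,0],"jaw": 0.2},
  {"xyz": [0,0,-0.07],"rotation": [0,0,0],"jaw": 0.2},
])

```text
clock: 26.8
ee_pos: [0.5445, -0.0329, 0.0971]
orientation: [[0.1, 0.995, 0.01], [0.995, -0.1, -0.003], [-0.002, 0.01, -1.0]]
force: [1.6, -0.7, 0.1]
gripper_width: 0.0563
grasp_force: 0.0
```

Run:
```python
from h import *
t=snap('side')
cv2.imwrite('pics/v8.png',cv2.resize(t['color'][150:290,150:390],None,fx=3,fy=3,interpolation=2)[:,:,::-1])
st=sensors.read_state();print(st['clock'],np.round(st['ee_pos'],4),st['gripper_width'],[ (np.round(world(t,d['xyz']),3),d['conf']) for d in nets.mark_of('objective_10','side')])
```

```text
26.85 [ 0.5427 -0.0325  0.0945] 0.05660997763488322 [(array([0.564, 0.225, 0.013]), 0.92), (array([0.56 , 0.161, 0.012]), 0.78), (array([0.551, 0.03 , 0.008]), 0.56), (array([ 0.545, -0.034,  0.01 ]), 0.49)]
```

View pics/v8.png

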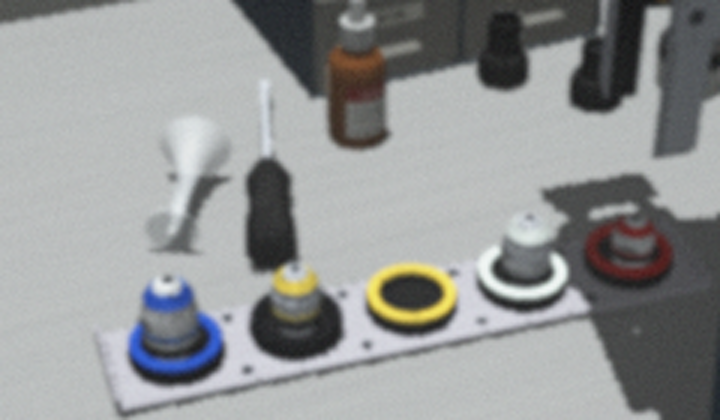

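Objective 4 is in red, at crop (633,240). Last is 10 → yellow.

>>> send_rows([
  {"xyz": [0.05,0,0],"rotation": [0,0,0],"jaw": 0.2},
  {"xyz": [0.1,-0.001,0],"rotation": [0,0,0],"jaw": 0.2},
  {"xyz": [0.15,-0.002,0],"rotation": [0,0,0],"jaw": 0.2},
  {"xyz": [0.18,-0.002,0],"rotation": [0,0,0],"jaw": 0.2},
  {"xyz": [0.1925,-0.002,0],"rotation": [0,0,0],"jaw": 0.2},
  {"xyz": [0.1925,-0.002,0],"rotation": [0,0,0],"jaw": 0.2},
  {"xyz": [0.1925,-0.002,0],"rotation": [0,0,0],"jaw": 0.2},
  {"xyz": [0.1925,-0.002,0.025],"rotation": [0,0,0],"jaw": 0.2},
  {"xyz": [0.1925,-0.002,0.05],"rotation": [0,0,0],"jaw": 0.2},
  {"xyz": [0.1925,-0.002,0.067],"rotation": [0,0,0],"jaw": 0.2},
  {"xyz": [0.1925,-0.002,0.069],"rotation": [0,0,0],"jaw": 0.2},
  {"xyz": [0.1925,-0.002,0.069],"rotation": [0,0,0],"jaw": 0.2},
])

```text
clock: 28.1
ee_pos: [0.5576, 0.1585, 0.0223]
orientation: [[0.102, 0.995, -0.001], [0.995, -0.102, -0.0], [-0.0, -0.001, -1.0]]
force: [0.2, 0.1, 1.2]
gripper_width: 0.0567
grasp_force: 0.0
```

>>> send_rows([
  {"xyz": [0,0,0],"rotation": [0,0,0],"jaw": -0.25},
  {"xyz": [0,0,0],"rotation": [0,0,0],"jaw": -0.25},
  {"xyz": [0,0,0],"rotation": [0,0,0],"jaw": -0.3},
  {"xyz": [0,0,0],"rotation": [0,0,0],"jaw": -0.36},
  {"xyz": [0,0,0],"rotation": [0,0,0],"jaw": -0.42},
  {"xyz": [0,0,0],"rotation": [0,0,0],"jaw": -0.48},
  {"xyz": [0,0,0],"rotation": [0,0,0],"jaw": -1},
  {"xyz": [0,0,0],"rotation": [0,0,0],"jaw": -1},
  {"xyz": [0,0,0],"rotation": [0,0,0],"jaw": -1},
])

```text
clock: 29.0
ee_pos: [0.5579, 0.1598, 0.0226]
orientation: [[0.1, 0.995, 0.001], [0.995, -0.1, 0.0], [0.0, 0.001, -1.0]]
force: [0.3, 0.6, -0.2]
gripper_width: 0.0242
grasp_force: 30.0
```

>>> send_rows([
  {"xyz": [0,0,-0.01],"rotation": [0,0,0],"jaw": -1},
  {"xyz": [0,0,-0.03],"rotation": [0,0,0],"jaw": -1},
  {"xyz": [0,0,-0.03],"rotation": [0,0,0],"jaw": -1},
  {"xyz": [-0.025,0,-0.03],"rotation": [0,0,0],"jaw": -1},
  {"xyz": [-0.05,0.001,-0.03],"rotation": [0,0,0],"jaw": -1},
  {"xyz": [-0.065,0.001,-0.03],"rotation": [0,0,0],"jaw": -1},
  {"xyz": [-0.065,0.001,-0.03],"rotation": [0,0,0],"jaw": -1},
  {"xyz": [-0.065,0.001,-0.03],"rotation": [0,0,0],"jaw": -1},
  {"xyz": [-0.065,0.001,-0.015],"rotation": [0,0,0],"jaw": -1},
  {"xyz": [-0.065,0.001,-0.005],"rotation": [0,0,0],"jaw": -1},
  {"xyz": [-0.065,0.001,-0.001],"rotation": [0,0,0],"jaw": -1},
  {"xyz": [-0.065,0.001,-0.001],"rotation": [0,0,0],"jaw": -1},
])

```text
clock: 30.2
ee_pos: [0.5516, 0.0956, 0.0226]
orientation: [[0.099, 0.995, -0.002], [0.995, -0.099, 0.0], [-0.0, -0.002, -1.0]]
force: [0.6, 0.7, -0.9]
gripper_width: 0.0243
grasp_force: 30.0
```

>>> send_rows([
  {"xyz": [0,0,0.001],"rotation": [0,0,0],"jaw": -1},
  {"xyz": [0,0,0.001],"rotation": [0,0,0],"jaw": -1},
  {"xyz": [0,0,0.001],"rotation": [0,0,0],"jaw": -1},
])

```text
clock: 30.5
ee_pos: [0.5518, 0.0955, 0.0225]
orientation: [[0.099, 0.995, -0.001], [0.995, -0.099, 0.0], [0.0, -0.001, -1.0]]
force: [-3.2, 1.0, 6.3]
gripper_width: 0.0237
grasp_force: 30.0
```

Contact is felt at the floor, so I'll release and retreat.

>>> send_rows([
  {"xyz": [0,0,0],"rotation": [0,0,0],"jaw": -0.46},
  {"xyz": [0,0,0],"rotation": [0,0,0],"jaw": -0.4},
  {"xyz": [0,0,0],"rotation": [0,0,0],"jaw": 0.2},
  {"xyz": [0,0,0],"rotation": [0,0,0],"jaw": 0.2},
  {"xyz": [0,0,0],"rotation": [0,0,0],"jaw": 0.2},
  {"xyz": [0,0,-0.03],"rotation": [0,0,0],"jaw": 0.2},
  {"xyz": [0,0,-0.07],"rotation": [0,0,0],"jaw": 0.2},
  {"xyz": [0,0,-0.12],"rotation": [0,0,0],"jaw": 0.2},
  {"xyz": [-0.05,-0.05,-0.15],"rotation": [0,0,0],"jaw": 0.2},
  {"xyz": [-0.1,-0.1,-0.15],"rotation": [0,0,0],"jaw": 0.2},
  {"xyz": [-0.15,-0.1,-0.15],"rotation": [0,0,0],"jaw": 0.2},
  {"xyz": [-0.2,-0.1,-0.15],"rotation": [0,0,0],"jaw": 0.2},
])

```text
clock: 31.7
ee_pos: [0.4409, -0.0589, 0.172]
orientation: [[0.098, 0.995, 0.002], [0.995, -0.098, -0.001], [-0.001, 0.002, -1.0]]
force: [0.9, 0.2, -0.8]
gripper_width: 0.0566
grasp_force: 0.0
```

>>> send_rows([
  {"xyz": [-0.05,0,0],"rotation": [0,0,0],"jaw": 0.2},
  {"xyz": [-0.1,0,0],"rotation": [0,0,0],"jaw": 0.2},
  {"xyz": [-0.1,0,0],"rotation": [0,0,0],"jaw": 0.2},
  {"xyz": [-0.1,0,0],"rotation": [0,0,0],"jaw": 0.2},
  {"xyz": [-0.1,0,0],"rotation": [0,0,0],"jaw": 0.2},
])

```text
clock: 32.2
ee_pos: [0.4323, -0.1567, 0.1713]
orientation: [[0.099, 0.995, -0.0], [0.995, -0.099, 0.001], [0.001, -0.0, -1.0]]
force: [-0.7, 0.3, -0.6]
gripper_width: 0.0567
grasp_force: 0.0
```

Run:
```python
from h import *
s=snap('top');t=snap('side')
cv2.imwrite('pics/v9.png',np.vstack([cv2.resize(i[y:y+140,x:x+260],None,fx=2,fy=2,interpolation=2)[:,:,::-1] for i,y,x in((s['color'],140,170),(t['color'],140,150))]))
st=sensors.read_state();print(st['clock'],np.round(st['ee_pos'],4),[ (np.round(world(t,d['xyz']),3),round(d['conf'],2)) for d in nets.mark_of('objective_10','side')+nets.mark_of('cleaner_bottle','side')])
```

```text
32.3 [ 0.4325 -0.1563  0.1713] [(array([0.551, 0.03 , 0.006]), 0.94), (array([0.556, 0.099, 0.012]), 0.77), (array([0.547, 0.03 , 0.004]), 0.28), (array([0.735, 0.054, 0.002]), 0.69)]
```

View pics/v9.png

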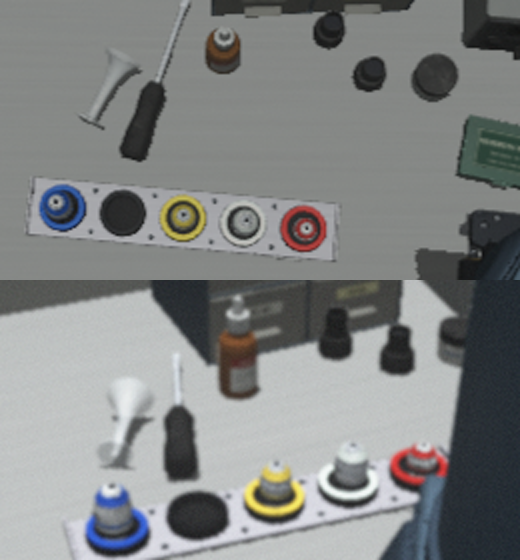

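The picture shows all four objectives upright in their matching seats: blue (62,205), yellow (183,217), white (243,223), red (303,229). The spare seat is empty and the bottle is where it was.

```bash
python3 -c "
from h import *
print(job.finish_job())"
```

```text
the job is handed in; nothing more can be done
None
```

All four objectives now stand upright in the seats matching their rings; the spare seat is empty, the bottle stands where it was, and the job was handed in at about 32 s on the clock.

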